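Pick the solid stamp for the glass mould

TASK

Two brass hand stamps that look alike stand in the wooden rest, one solid and one hollow: lift the one in the left-hand recess (the robot's left) clear of the rest to feel its weight, set it back in its recess and let go, then lift the right-hand one clear in the same way. Take only the heavier one to the round steel mould and finish while still holding it there, upright and still, centred over the mould with its foot about 4 cm above the mould's top, the lighter one standing in its own recess in the rest. Keep both stamps upright all the time and leave everything else on the table where it is.

Things in the scene. Friction and masses are not known exactly. Their poses are not given: they have to be found in the camera images.
- stamp_1: one of two brass hand stamps that look alike: round foot 44 mm across, 34 mm tall, then from 38 to 90 mm a straight round stem 22 mm across. Origin at the centre of the foot's underside, z up the stem. One of the pair is solid, 0.5 to 0.7 kg, the other hollow, 0.25 to 0.35 kg: it cannot be seen which, and either may stand in either recess
- stamp_2: one of two brass hand stamps that look alike: round foot 44 mm across, 34 mm tall, then from 38 to 90 mm a straight round stem 22 mm across. Origin at the centre of the foot's underside, z up the stem. One of the pair is solid, 0.5 to 0.7 kg, the other hollow, 0.25 to 0.35 kg: it cannot be seen which, and either may stand in either recess
- rest: fixed wooden block, 90 mm (its x) by 230 mm (its y), 25 mm tall, origin at the centre of its underside, on the table. Two round recesses in its top, 52 mm across, 12 mm deep (floor 13 mm above the table), at y = +65 and -65 mm; a stamp stands in each with 4 mm of play all round. Left or right of the robot's middle line, turned by up to 0.35 rad
- rest_hole0 (a point): centre of the left-hand recess (towards +y, the robot's left), at the level of the block's top, 25 mm above the table
- rest_hole1 (a point): centre of the right-hand recess (towards -y, the robot's right), at the level of the block's top, 25 mm above the table
- mould: fixed round steel mould, 90 mm in diameter and 30 mm tall, with a round cavity 54 mm wide and 12 mm deep in its top, on a foot plate 75 x 130 x 8 mm with two bolt heads. Origin at the centre of its underside, on the table. Stands on the other side of the robot's middle line from the rest
- mould_mouth (a point): centre of the mould's mouth, on its axis at the level of its top, 30 mm above the table
- graphite: a loose plain grey graphite block, 50 x 70 x 20 mm, origin at the centre of its underside; lies about 9 cm beyond the middle of the rest. Not to be disturbed
- jar: a loose lidded glass jar, 52 mm across and 65 mm tall, origin at the centre of its underside; stands about 10 cm beyond the mould. Not to be disturbed
- paddle: a loose flat spatula with a wooden handle lying on the far part of the table, origin on its underside; along its own x. Not to be disturbed
- scoop: a loose light-green plastic scoop, tray 100 x 80 x 30 mm with a 100 mm handle along its own -x, at the left, origin at the centre of the tray's underside. Not to be disturbed
- flask: a loose blue drinking bottle, 72 mm across and 200 mm tall, at the right, origin at the centre of its underside. Not to be disturbed
- mug: a loose white mug, 80 mm across and 90 mm tall, far left, origin at the centre of its underside. Not to be disturbed
- rods: a loose bundle of four glass rods, 240 mm long, on two little aluminium rests, 14 mm high, at the right, origin at the centre of its underside, along its own x. Not to be disturbed
Mind the look-alikes: they are no part of the job. What is shaped like the stamp_1 but purple or turquoise is not meant.

How it is judged:
On the way, in this order (a step that is already met when the one before it is completed fails the run):
1. the stamp of the left-hand recess is held clear above the rest (foot more than 7 mm above the block) while the other stands untouched in the right-hand recess (((height (world z) of stamp_1 above 0.032 m and contact force between stamp_1 and the fingers above 0.5 N and contact force between stamp_1 and rest below 0.1 N and horizontal distance between stamp_2 and rest_hole1 below 0.008 m and height (world z) of stamp_2 below 0.018 m and angle between stamp_2's own z axis and vertical below 0.12 rad and linear speed of stamp_2 below 0.03 m/s and contact force between stamp_2 and the fingers below 0.1 N) or (height (world z) of stamp_2 above 0.032 m and contact force between stamp_2 and the fingers above 0.5 N and contact force between stamp_2 and rest below 0.1 N and horizontal distance between stamp_1 and rest_hole1 below 0.008 m and height (world z) of stamp_1 below 0.018 m and angle between stamp_1's own z axis and vertical below 0.12 rad and linear speed of stamp_1 below 0.03 m/s and contact force between stamp_1 and the fingers below 0.1 N))), for 0.2 s.
2. the left-hand stamp stands in its recess again, released, and the stamp of the right-hand recess is held clear above the rest (((height (world z) of stamp_1 above 0.032 m and contact force between stamp_1 and the fingers above 0.5 N and contact force between stamp_1 and rest below 0.1 N and horizontal distance between stamp_2 and rest_hole0 below 0.008 m and height (world z) of stamp_2 below 0.018 m and angle between stamp_2's own z axis and vertical below 0.12 rad and linear speed of stamp_2 below 0.03 m/s and contact force between stamp_2 and the fingers below 0.1 N) or (height (world z) of stamp_2 above 0.032 m and contact force between stamp_2 and the fingers above 0.5 N and contact force between stamp_2 and rest below 0.1 N and horizontal distance between stamp_1 and rest_hole0 below 0.008 m and height (world z) of stamp_1 below 0.018 m and angle between stamp_1's own z axis and vertical below 0.12 rad and linear speed of stamp_1 below 0.03 m/s and contact force between stamp_1 and the fingers below 0.1 N))), for 0.2 s.
At the end, for the whole second after the job is handed in: the heavier stamp is held by the fingers, still, within 0.2 rad of upright, its axis within 18 mm of the mould's, its foot 15 to 70 mm above the mould's top; the lighter stamp stands released and upright in a recess of the rest, within 8 mm of its centre (((horizontal distance between stamp_1 and mould_mouth below 0.018 m and z of stamp_1 in the frame of mould_mouth between 0.015 and 0.07 m and angle between stamp_1's own z axis and vertical below 0.2 rad and linear speed of stamp_1 below 0.02 m/s and angular speed of stamp_1 below 0.2 rad/s and contact force between stamp_1 and the fingers above 1 N and contact force between stamp_1 and mould below 0.1 N and ((horizontal distance between stamp_2 and rest_hole0 below 0.008 m and height (world z) of stamp_2 below 0.018 m and angle between stamp_2's own z axis and vertical below 0.12 rad and linear speed of stamp_2 below 0.03 m/s and contact force between stamp_2 and the fingers below 0.1 N) or (horizontal distance between stamp_2 and rest_hole1 below 0.008 m and height (world z) of stamp_2 below 0.018 m and angle between stamp_2's own z axis and vertical below 0.12 rad and linear speed of stamp_2 below 0.03 m/s and contact force between stamp_2 and the fingers below 0.1 N)) and contact force between stamp_2 and rest below 4.3 N) or (horizontal distance between stamp_2 and mould_mouth below 0.018 m and z of stamp_2 in the frame of mould_mouth between 0.015 and 0.07 m and angle between stamp_2's own z axis and vertical below 0.2 rad and linear speed of stamp_2 below 0.02 m/s and angular speed of stamp_2 below 0.2 rad/s and contact force between stamp_2 and the fingers above 1 N and contact force between stamp_2 and mould below 0.1 N and ((horizontal distance between stamp_1 and rest_hole0 below 0.008 m and height (world z) of stamp_1 below 0.018 m and angle between stamp_1's own z axis and vertical below 0.12 rad and linear speed of stamp_1 below 0.03 m/s and contact force between stamp_1 and the fingers below 0.1 N) or (horizontal distance between stamp_1 and rest_hole1 below 0.008 m and height (world z) of stamp_1 below 0.018 m and angle between stamp_1's own z axis and vertical below 0.12 rad and linear speed of stamp_1 below 0.03 m/s and contact force between stamp_1 and the fingers below 0.1 N)) and contact force between stamp_1 and rest below 4.3 N))); the arm keeps its last pose, push and grip.
It fails at once if a stamp is tipped more than 0.5 rad (angle between any of stamp_1, stamp_2's own z axis and vertical above 0.5 rad).
It fails at once if the lighter stamp is taken to the mould (within 60 mm of its axis) ((horizontal distance between stamp_1 and mould_mouth below 0.06 m and contact force between stamp_2 and rest above 4.3 N) or (horizontal distance between stamp_2 and mould_mouth below 0.06 m and contact force between stamp_1 and rest above 4.3 N)).
It fails at once if another thing on the table is moved by more than 20 mm (distance of any of graphite, jar, paddle, scoop, flask, mug, rods from where it was at the start of the episode above 0.02 m).
It also fails if it takes over 64 s, if anything falls off the work surface, if the arm or the gripper's body presses on something with over 40 N, if the wrist force passes 120 N, or if a joint passes its speed limit or range.

ROBOT

A 7-joint arm with a two-finger parallel gripper is mounted at the origin on the work surface. World frame = base frame: x ahead of the robot, y to its left, z up, the work surface at z = 0. Lengths are in m, angles in rad, forces in N, time in s.
With the tool pointing down it reaches from about 0.4 to 0.85 m from the base axis. Payload 10.4 kg.
Tool frame: the origin (TCP) lies at the very end of the fingers, on their centre line; the grasp point (between the pads) lies 19 mm behind it (r.pinch_z is the distance from the TCP to the grasp point, in m); z points along the fingers, y is the line along which they close (so a half turn about z gives the same grasp; the last joint's range is limited). The gripper opens to 87 mm and grips with 3 to 60 N. Pads are 19 mm wide; open, the fingers measure 117 mm over their backs; the gripper's body (75 mm by 190 mm) begins 51 mm behind the grasp point.
Start: joints at [-1.136, 0.332, -0.065, 1.46, 0.022, 1.35, -0.088], TCP at [0.276, 0.561, 0.223] pointing down, gripper open.
Joint ranges: [-2.6, 2.6], [-0.5, 2.12], [-1.47, 1.34], [0.16, 2.42], [-1.27, 4.41], [0.06, 2.06], [-2.6, 2.6]. Speed limits (rad/s): [2.22, 2.22, 2.79, 2.79, 3.14, 3.14, 3.14].

INTERFACE

Orientations are given as a unit quaternion [x, y, z, w].
In Python, from bench import r, camera gives the robot as it stands. The module is installed in compiled form; this text tells all that it offers.
- The arm moves only by the shell command python3 -m pendant 'ROWS' [FORCE]. ROWS is JSON, a list of rows, each an object with "dp": the shift along the tool's x, y, z as a fraction of full scale, a list of three; "rotation": the turn, a rotation vector about the tool's x, y, z as a fraction of full scale, a list of three; "jaw": the opening, from 0 (shut) to 1 (fully open). A call has 1 to 8 rows; each row is the pose to reach, as a shift and turn from the pose commanded when the call began, along the tool's axes at that moment, turning the shorter way round; what a row does not reach only later rows make up. Full scale, the value 1, is 0.15 m for a shift and 2 pi rad for a turn. A row lasts 1/8 s, in which the tool goes at most 62.5 mm and 10.7 degrees, less where a joint would pass 70% of its speed; a pose out of reach is approached as far as the arm can. A call with a number of a shift or a turn outside -1 to 1 is refused whole. A call with a gripper value outside its range is refused whole. The fingers move at their own pace and stop on an object; FORCE is the grip in N (left out, the last holds). Time passes only in rows, so rows that repeat a pose let the fingers close. It gives the time, the measured TCP pose, the force, the opening and the grip force at its end, in the units of the state.
- r.read_state(): the state, without advancing time (a new reading comes with each control period).
- camera(name): name is "side" or "top" or "wrist"; returns a dict with "image" (400x640x3 uint8, red, green, blue), "z_map" (400x640 float32, m along the optical axis (not along the pixel's ray), 0 where there is no reading), "mtx" (3x3 intrinsics, pixels), "T" (4x4, takes a point from camera to world coordinates). Camera axes: x right, y down, z forward; pixel columns grow to the right and rows downward; lengths in m; the calibration is good to about 2 mm. A picture is of the moment at which its call begins.
- r.close_job(): hands the job in; it is judged then, once.
The state is a dict: "time": time; "joint_positions": joint angles; "joint_vel": joint speeds; "joint_torque": joint torques, N m; "ee_pos": TCP position; "eef_rot": TCP orientation; "ft_force": force on the tool from outside, world axes, zero at the start; "torque": the same for the moment, N m; "width": finger opening in m; "grip_force": force on a finger pad.
Only numpy, scipy, OpenCV 4.12 (cv2) and the standard library are available. Lean on these libraries where they do the work, as an engineer would, in place of code of your own. Each camera call takes 0.05 s, during which the arm holds its last target. There are 200 camera calls.

## Working session

There is one attempt and no reset: what is moved stays moved. The work goes in short steps, Python scripts to look and compute and a shell command to move; the robot and the scene stay as the last step left them, time stands still between calls to the robot, and variables do not carry over. Pictures are saved under pics/ and viewed, at most 10 in all, crops included, and the job is handed in when it is done.

```bash
mkdir -p pics; python3 - <<'E'
from bench import r,camera
import cv2,numpy as np
s=r.read_state();print({k:np.round(v,3) for k,v in s.items()}, r.pinch_z)
for n in("top","side"):
    c=camera(n);np.savez(n+".npz",**c);cv2.imwrite(f"pics/{n}.png",c["image"][:,:,::-1])
    print(n,c["mtx"].round(1).tolist(),c["T"].round(3).tolist())
E
```

```text
{'time': np.float64(0.0), 'joint_positions': array([-1.136,  0.333, -0.065,  1.461,  0.022,  1.35 , -0.088]), 'joint_vel': array([ 0.002,  0.001,  0.002,  0.001,  0.   , -0.   , -0.   ]), 'joint_torque': array([-1.0000e-03, -6.2324e+01,  2.4000e-02, -3.8991e+01, -6.2000e-02,
        4.0000e-02,  0.0000e+00]), 'ee_pos': array([0.276, 0.56 , 0.222]), 'eef_rot': array([ 0.227,  0.974, -0.001, -0.   ]), 'ft_force': array([0.018, 0.19 , 0.131]), 'torque': array([-0.034,  0.027, -0.022]), 'grip_force': np.float64(0.0), 'width': np.float64(0.087)} 0.0187
top [[434.7, 0.0, 317.3], [0.0, 434.7, 197.0], [0.0, 0.0, 1.0]] [[0.066, -0.975, 0.212, 0.319], [-0.998, -0.063, 0.019, -0.021], [-0.005, -0.213, -0.977, 1.532], [0.0, 0.0, 0.0, 1.0]]
side [[393.2, 0.0, 323.1], [0.0, 393.2, 197.5], [0.0, 0.0, 1.0]] [[0.965, -0.165, 0.204, 0.401], [-0.262, -0.642, 0.721, -0.912], [0.012, -0.749, -0.662, 0.855], [0.0, 0.0, 0.0, 1.0]]
```

View pics/top.png

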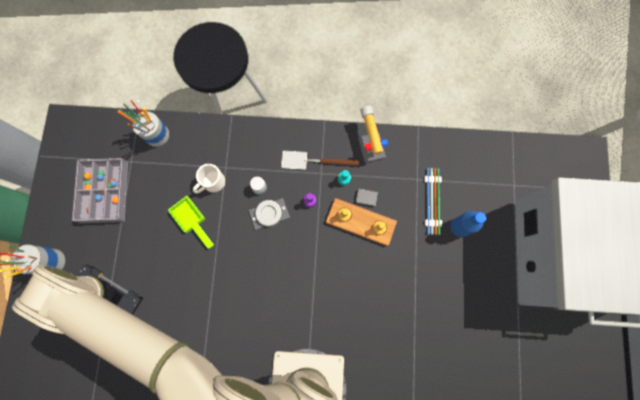

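View pics/side.png

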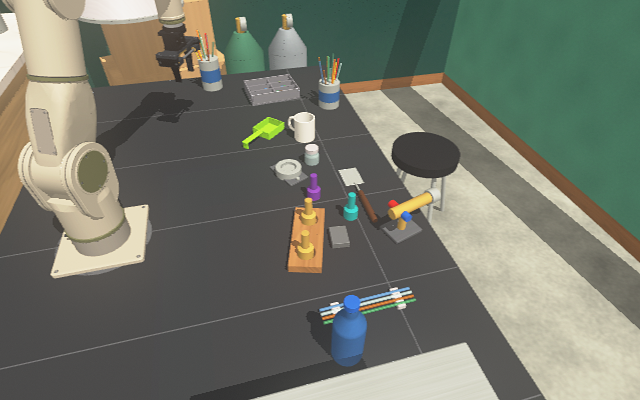

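Top view candidates: brass stamps in the wooden rest at (344,213) on the left and (380,228) on the right. These are the ones meant, since the description says brass, standing in the rest. The look-alikes are purple (309,200) and turquoise (344,177), both rejected. The mould is at (268,212), with the jar beyond it at (258,186). The side view agrees: brass at (309,210) and (305,245).

```bash
cat > h.py <<'E'
import numpy as np,cv2
def load(n): return dict(np.load(n+".npz"))
def world(c):
    h,w=c["z_map"].shape;v,u=np.mgrid[:h,:w];K=c["mtx"]
    z=c["z_map"];p=np.stack([(u-K[0,2])/K[0,0]*z,(v-K[1,2])/K[1,1]*z,z],-1)
    return p@c["T"][:3,:3].T+c["T"][:3,3]
def ray(c,uv,zp):
    K=c["mtx"];uv=np.atleast_2d(uv).astype(float)
    d=np.c_[(uv[:,0]-K[0,2])/K[0,0],(uv[:,1]-K[1,2])/K[1,1],np.ones(len(uv))]@c["T"][:3,:3].T
    o=c["T"][:3,3];return o+d*((zp-o[2])/d[:,2])[:,None]
def hsv(c): return cv2.cvtColor(c["image"],cv2.COLOR_RGB2HSV)
E
python3 - <<'E'
from h import *
c=load("top");W=world(c);H=hsv(c)
for p in[(344,213),(380,228),(344,220),(360,232),(268,212),(268,203),(258,186)]:print(p,H[p[1],p[0]],W[p[1],p[0]].round(3))
roi=np.zeros(H.shape[:2],bool);roi[190:255,318:405]=1
wood=roi&(H[...,0]<28)&(H[...,1]>100)&(W[...,2]>.019)
m=wood&(W[...,2]<.032)
P=W[m];print(m.sum(),P[:,2].mean())
R=cv2.minAreaRect((P[:,:2]*1000).astype(np.float32));print(R)
hi=roi&(W[...,2]>.085)
n,l,s,ce=cv2.connectedComponentsWithStats(hi.astype(np.uint8))
for i in range(1,n):print("top",s[i],ce[i],W[l==i].mean(0),W[l==i][:,2].max(),ray(c,ce[i],.103))
roi[:]=0;roi[190:235,245:295]=1
m=roi&(W[...,2]>.024)&(W[...,2]<.036);P=W[m]
print("mould",cv2.minEnclosingCircle((P[:,:2]*1000).astype(np.float32)),P.mean(0),m.sum())
big=cv2.resize(c["image"][150:260,235:415],None,fx=4.4,fy=4.4,interpolation=cv2.INTER_CUBIC)
cv2.imwrite("pics/crop.png",big[:,:,::-1])
E
```

```text
(344, 213) [ 22 164 244] [ 0.58  -0.086  0.103]
(380, 228) [ 19 165 181] [ 0.539 -0.209  0.096]
(344, 220) [ 20 170 223] [ 0.567 -0.09   0.044]
(360, 232) [ 15 156 238] [ 0.532 -0.149  0.021]
(268, 212) [ 22  12 235] [0.582 0.178 0.019]
(268, 203) [ 24  11 230] [0.612 0.18  0.029]
(258, 186) [ 10   6 252] [0.664 0.216 0.062]
1262 0.024863807853976714
((567.992919921875, -152.00247192382812), (229.97991943359375, 91.39485168457031), 72.88374328613281)
top [324 193   1   1   1] [324. 193.] [ 0.31884318 -0.02098196  1.53206707] 1.5320670679811443 [[ 0.64428216 -0.01526772  0.103     ]]
top [366 192   1   1   1] [366. 192.] [ 0.31884318 -0.02098196  1.53206707] 1.5320670679811443 [[ 0.65690597 -0.15632309  0.103     ]]
top [365 199   1   1   1] [365. 199.] [ 0.31884318 -0.02098196  1.53206707] 1.5320670679811443 [[ 0.63257763 -0.15398883  0.103     ]]
top [370 198   1   1   1] [370. 198.] [ 0.31884318 -0.02098196  1.53206707] 1.5320670679811443 [[ 0.63710082 -0.17060143  0.103     ]]
top [319 202   1   1   1] [319. 202.] [ 0.31884318 -0.02098196  1.53206707] 1.5320670679811443 [[ 6.12282
[... 1641 characters left out ...]
20670679811443 [[ 0.5027871  -0.18258707  0.103     ]]
top [370 243   1   1   1] [370. 243.] [ 0.31884318 -0.02098196  1.53206707] 1.5320670679811443 [[ 0.48588494 -0.17667754  0.103     ]]
top [325 244   1   1   1] [325. 244.] [ 0.31884318 -0.02098196  1.53206707] 1.5320670679811443 [[ 0.47293651 -0.0293105   0.103     ]]
top [343 252   1   1   1] [343. 252.] [ 0.31884318 -0.02098196  1.53206707] 1.5320670679811443 [[ 0.45065525 -0.08972428  0.103     ]]
top [384 254   1   1   1] [384. 254.] [ 0.31884318 -0.02098196  1.53206707] 1.5320670679811443 [[ 0.45292357 -0.22375761  0.103     ]]
mould ((597.9151611328125, 193.29336547851562), 71.26423645019531) [0.57868645 0.17671331 0.02976903] 305
```

View pics/crop.png

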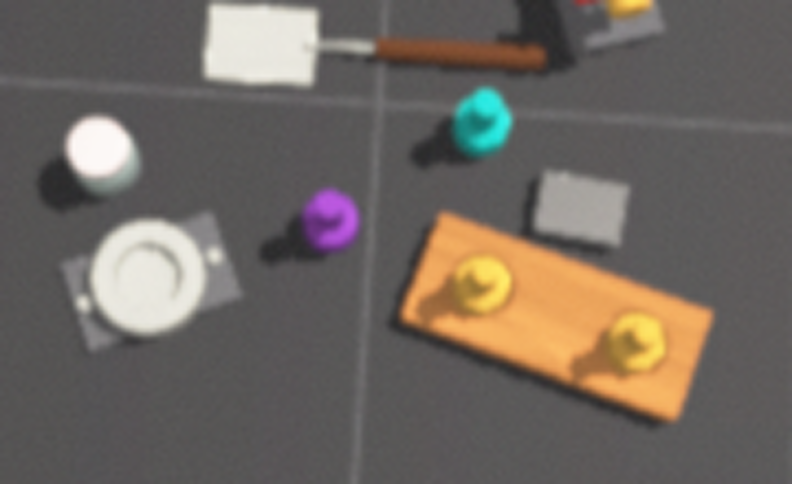

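The crop confirms the choice: two brass stamps in the orange rest, with purple and turquoise standing outside it. The measured left recess is about (0.587,-0.090), the right about (0.549,-0.214) and the mould about (0.579,0.177). Moving over the left stamp now.

```bash

python3 -m pendant '[{"dp":[-0.35,-0.28,0.07],"rotation":[0,0,0],"jaw":1},{"dp":[-0.7,-0.55,0.07],"rotation":[0,0,0],"jaw":1},{"dp":[-0.94,-0.74,0.07],"rotation":[0,0,0],"jaw":1},{"dp":[-0.94,-0.74,0.07],"rotation":[0,0,0],"jaw":1}]'
python3 -m pendant '[{"dp":[-0.35,-0.28,0.07],"rotation":[0,0,0],"jaw":1},{"dp":[-0.7,-0.55,0.07],"rotation":[0,0,0],"jaw":1},{"dp":[-0.94,-0.74,0.07],"rotation":[0,0,0],"jaw":1},{"dp":[-0.94,-0.74,0.07],"rotation":[0,0,0],"jaw":1}]'
```

```text
time: 0.6
ee_pos: [0.3565, 0.3945, 0.2121]
eef_rot: [0.23, 0.973, -0.0, 0.001]
ft_force: [0.3, 1.1, 0.4]
width: 0.0869
grip_force: 0.0
time: 1.1
ee_pos: [0.4327, 0.2334, 0.2015]
eef_rot: [0.23, 0.973, -0.0, 0.0]
ft_force: [-1.5, 0.7, 0.5]
width: 0.0866
grip_force: 0.0
```

```bash

python3 -m pendant '[{"dp":[-0.35,-0.28,0],"rotation":[0,0,0],"jaw":1},{"dp":[-0.7,-0.55,0],"rotation":[0,0,0],"jaw":1},{"dp":[-0.94,-0.73,0],"rotation":[0,0,0],"jaw":1},{"dp":[-0.94,-0.73,0],"rotation":[0,0,0],"jaw":1}]'
python3 -m pendant '[{"dp":[-0.35,-0.28,0],"rotation":[0,0,0],"jaw":1},{"dp":[-0.7,-0.55,0],"rotation":[0,0,0],"jaw":1},{"dp":[-0.94,-0.73,0],"rotation":[0,0,0],"jaw":1},{"dp":[-0.94,-0.73,0],"rotation":[0,0,0],"jaw":1},{"dp":[-0.94,-0.73,0],"rotation":[0,0,0],"jaw":1}]'
python3 - <<'E'
from bench import camera,r
import cv2,numpy as np
c=camera("wrist");np.savez("w1.npz",**c);cv2.imwrite("pics/w1.png",c["image"][:,:,::-1]);print(c["mtx"],c["T"].round(3),r.read_state()["ee_pos"])
E
```

```text
time: 1.6
ee_pos: [0.5103, 0.0735, 0.2014]
eef_rot: [0.229, 0.973, -0.0, 0.0]
ft_force: [-0.6, 0.6, -0.3]
width: 0.0871
grip_force: 0.0
time: 2.22
ee_pos: [0.5873, -0.0817, 0.2009]
eef_rot: [0.226, 0.974, 0.0, -0.001]
ft_force: [-0.3, -0.3, -0.3]
width: 0.0869
grip_force: 0.0
[[301.44366057   0.         319.12420639]
 [  0.         301.44366057 203.89148371]
 [  0.           0.           1.        ]] [[ 0.44   0.871  0.22   0.527]
 [ 0.898 -0.426 -0.108 -0.051]
 [-0.001  0.245 -0.969  0.364]
 [ 0.     0.     0.     1.   ]] [ 0.5872683  -0.08129471  0.20110298]
```

View pics/w1.png

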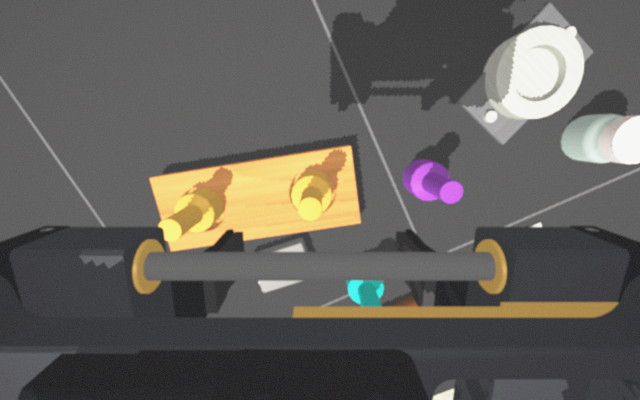

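Wrist view: left stamp top at (310,208), right stamp top at (168,231), purple at (430,180), and the mould ring at (535,72), fully visible. I'll refine the positions from its depth.

```bash
python3 - <<'E'
from h import *
c=load("w1");W=world(c);H=hsv(c);Z=W[...,2]
def pts(a,z0,z1,sat):
    m=np.zeros(Z.shape,bool);m[a[1]:a[3],a[0]:a[2]]=1
    m&=(Z>z0)&(Z<z1); m&=(H[...,1]>100) if sat else (H[...,1]<60)
    m=cv2.morphologyEx(m.astype(np.uint8),cv2.MORPH_OPEN,np.ones((3,3)))>0
    return W[m]
for n,a in(("L",(285,150,345,225)),("R",(150,180,235,248))):
    P=pts(a,.094,.11,1);print(n,len(P),P.mean(0).round(4),P[:,:2].min(0),P[:,:2].max(0),np.median(P[:,2]))
    P=pts(a,.053,.094,1);print(" stem",P.mean(0).round(4),P[:,:2].min(0),P[:,:2].max(0))
P=pts((145,140,365,250),.019,.03,1);print("rest",cv2.minAreaRect((P[:,:2]*1000).astype(np.float32)),P[:,2].mean())
P=pts((470,15,600,130),.025,.036,0)
hull=cv2.convexHull((P[:,:2]*1000).astype(np.float32));print("mould",cv2.minEnclosingCircle(hull),P.mean(0),len(P))
m=((H[...,1]<50)&(H[...,2]>150)&(Z>.022)&(Z<.04)).astype(np.uint8);m[:, :480]=0;m[130:]=0;m[:,595:]=0
cs,_=cv2.findContours(m,cv2.RETR_EXTERNAL,cv2.CHAIN_APPROX_NONE);k=max(cs,key=cv2.contourArea)
Q=ray(c,k[:,0],.03)[:,:2]*1000;print(cv2.fitEllipse(Q.astype(np.float32)))
E
```

```text
L 487 [ 0.5857 -0.0887  0.1031] [ 0.57537461 -0.09996132] [ 0.59716785 -0.07846752] 0.10349305870144454
 stem [ 0.5787 -0.0847  0.0741] [ 0.575467   -0.09610404] [ 0.58728733 -0.07840653]
R 472 [ 0.548  -0.2097  0.1025] [ 0.53722591 -0.22123302] [ 0.55859748 -0.20122098] 0.103436899062991
 stem [ 0.547  -0.2046  0.0743] [ 0.53716372 -0.21204481] [ 0.55840438 -0.20195602]
rest ((568.6432495117188, -151.8997039794922), (231.0024871826172, 90.5109634399414), 72.77296447753906) 0.025666019615429463
mould ((594.0499267578125, 187.46920776367188), 64.49148559570312) [0.57805373 0.17688428 0.0300764 ] 4508
((578.0012817382812, 175.43399047851562), (88.09601593017578, 90.36636352539062), 19.940786361694336)
```

```bash

python3 -m pendant '[{"dp":[-0.005,-0.03,0.25],"rotation":[0,0,0],"jaw":1},{"dp":[-0.005,-0.03,0.5],"rotation":[0,0,0],"jaw":1},{"dp":[-0.005,-0.03,0.53],"rotation":[0,0,0],"jaw":1},{"dp":[-0.005,-0.03,0.53],"rotation":[0,0,0],"jaw":1},{"dp":[-0.005,-0.03,0.53],"rotation":[0,0,0],"jaw":1}]'
```

```text
time: 2.9
ee_pos: [0.5869, -0.0881, 0.1238]
eef_rot: [0.227, 0.974, 0.0, 0.001]
ft_force: [0.2, -0.1, -0.3]
width: 0.0868
grip_force: 0.0
```

```bash

python3 -m pendant '[{"dp":[0,-0.01,0.15],"rotation":[0,0,0],"jaw":1},{"dp":[0,-0.01,0.3],"rotation":[0,0,0],"jaw":1},{"dp":[0,-0.01,0.42],"rotation":[0,0,0],"jaw":1},{"dp":[0,-0.01,0.42],"rotation":[0,0,0],"jaw":1}]'
python3 -m pendant '[{"dp":[0,0,0],"rotation":[0,0,0],"jaw":0},{"dp":[0,0,0],"rotation":[0,0,0],"jaw":0},{"dp":[0,0,0],"rotation":[0,0,0],"jaw":0},{"dp":[0,0,0],"rotation":[0,0,0],"jaw":0},{"dp":[0,0,0],"rotation":[0,0,0],"jaw":0},{"dp":[0,0,0],"rotation":[0,0,0],"jaw":0},{"dp":[0,0,0],"rotation":[0,0,0],"jaw":0},{"dp":[0,0,0],"rotation":[0,0,0],"jaw":0}]' 30
```

```text
time: 3.4
ee_pos: [0.5848, -0.0897, 0.0584]
eef_rot: [0.227, 0.974, -0.0, -0.001]
ft_force: [-0.7, 0.0, 0.8]
width: 0.087
grip_force: 0.0
time: 4.4
ee_pos: [0.5852, -0.0899, 0.059]
eef_rot: [0.227, 0.974, 0.0, -0.0]
ft_force: [-0.1, 0.4, 0.9]
width: 0.0214
grip_force: 30.0
```

```bash

python3 -m pendant '[{"dp":[0,0,-0.08],"rotation":[0,0,0],"jaw":0},{"dp":[0,0,-0.16],"rotation":[0,0,0],"jaw":0},{"dp":[0,0,-0.24],"rotation":[0,0,0],"jaw":0},{"dp":[0,0,-0.24],"rotation":[0,0,0],"jaw":0},{"dp":[0,0,-0.24],"rotation":[0,0,0],"jaw":0},{"dp":[0,0,-0.24],"rotation":[0,0,0],"jaw":0},{"dp":[0,0,-0.24],"rotation":[0,0,0],"jaw":0}]'
for i in 1 2; do python3 -m pendant '[{"dp":[0,0,0],"rotation":[0,0,0],"jaw":0},{"dp":[0,0,0],"rotation":[0,0,0],"jaw":0},{"dp":[0,0,0],"rotation":[0,0,0],"jaw":0}]'; python3 -c "
from bench import r;s=r.read_state();print(s['ft_force'],s['joint_torque'])";done
```

```text
time: 5.28
ee_pos: [0.585, -0.0899, 0.0946]
eef_rot: [0.227, 0.974, -0.0, -0.0]
ft_force: [0.1, -0.7, -6.3]
width: 0.0214
grip_force: 30.0
time: 5.65
ee_pos: [0.5853, -0.0899, 0.095]
eef_rot: [0.227, 0.974, 0.0, -0.0]
ft_force: [-0.6, 0.1, -6.7]
width: 0.021
grip_force: 30.0
[-0.55359334  0.11883134 -6.68887702] [ 2.82206194e-03 -5.94648850e+01  7.85555184e+00 -3.72152996e+01
  3.45003186e-02  7.47666392e-02  4.97909366e-05]
time: 6.02
ee_pos: [0.5853, -0.0899, 0.095]
eef_rot: [0.227, 0.974, 0.0, 0.0]
ft_force: [0.3, 0.0, -6.4]
width: 0.0209
grip_force: 30.0
[ 0.34035525  0.01355578 -6.42591224] [ 2.07337507e-03 -5.94912457e+01  7.85753310e+00 -3.72285140e+01
  3.43416526e-02  7.43887480e-02  5.26815199e-05]
```

About 6.5 N, so this is probably the heavy one. Setting it back.

```bash

python3 -m pendant '[{"dp":[0,0,0.07],"rotation":[0,0,0],"jaw":0},{"dp":[0,0,0.14],"rotation":[0,0,0],"jaw":0},{"dp":[0,0,0.2],"rotation":[0,0,0],"jaw":0},{"dp":[0,0,0.24],"rotation":[0,0,0],"jaw":0},{"dp":[0,0,0.24],"rotation":[0,0,0],"jaw":0},{"dp":[0,0,0.24],"rotation":[0,0,0],"jaw":0}]'
python3 -m pendant '[{"dp":[0,0,0],"rotation":[0,0,0],"jaw":1},{"dp":[0,0,0],"rotation":[0,0,0],"jaw":1},{"dp":[0,0,0],"rotation":[0,0,0],"jaw":1},{"dp":[0,0,0],"rotation":[0,0,0],"jaw":1},{"dp":[0,0,0],"rotation":[0,0,0],"jaw":1},{"dp":[0,0,0],"rotation":[0,0,0],"jaw":1}]'
python3 -m pendant '[{"dp":[0,0,-0.2],"rotation":[0,0,0],"jaw":1},{"dp":[0,0,-0.45],"rotation":[0,0,0],"jaw":1},{"dp":[0,0,-0.6],"rotation":[0,0,0],"jaw":1},{"dp":[0,0,-0.6],"rotation":[0,0,0],"jaw":1}]'
```

```text
time: 6.78
ee_pos: [0.5854, -0.09, 0.059]
eef_rot: [0.227, 0.974, 0.0, 0.0]
ft_force: [0.5, -0.5, -5.0]
width: 0.0211
grip_force: 30.0
time: 7.52
ee_pos: [0.5853, -0.0899, 0.059]
eef_rot: [0.227, 0.974, 0.0, 0.0]
ft_force: [-0.0, 0.4, -0.4]
width: 0.0728
grip_force: 0.0
time: 8.02
ee_pos: [0.5863, -0.09, 0.1507]
eef_rot: [0.227, 0.974, 0.0, 0.002]
ft_force: [0.3, 0.2, -0.9]
width: 0.0869
grip_force: 0.0
```

```bash

python3 -m pendant '[{"dp":[-0.05,-0.3,0],"rotation":[0,0,0],"jaw":1},{"dp":[-0.1,-0.6,0],"rotation":[0,0,0],"jaw":1},{"dp":[-0.14,-0.84,0],"rotation":[0,0,0],"jaw":1},{"dp":[-0.14,-0.84,0],"rotation":[0,0,0],"jaw":1},{"dp":[-0.14,-0.84,0],"rotation":[0,0,0],"jaw":1}]'
python3 - <<'E'
from bench import camera
from h import *
c=camera("wrist");np.savez("w2.npz",**c);cv2.imwrite("pics/w2.png",c["image"][:,:,::-1])
W=world(c);H=hsv(c);m=((W[...,2]>.096)&(W[...,2]<.11)&(H[...,1]>100)&(H[...,0]<28)).astype(np.uint8)
m=cv2.morphologyEx(m,cv2.MORPH_OPEN,np.ones((3,3)))
n,l,s,ce=cv2.connectedComponentsWithStats(m)
for i in range(1,n):
    P=W[l==i]
    if len(P)>50:print(s[i],P.mean(0).round(4),P[:,:2].min(0).round(4),P[:,:2].max(0).round(4))
E
```

```text
time: 8.65
ee_pos: [0.5483, -0.2113, 0.148]
eef_rot: [0.227, 0.974, 0.0, -0.001]
ft_force: [-0.4, 0.7, 0.4]
width: 0.0868
grip_force: 0.0
[476 182  33  24 434] [ 0.581  -0.0907  0.1022] [ 0.5755 -0.1011] [ 0.589  -0.0803]
[306 208  21   8  85] [ 0.54   -0.2082  0.1009] [ 0.5372 -0.2159] [ 0.5451 -0.2028]
```

View pics/w2.png

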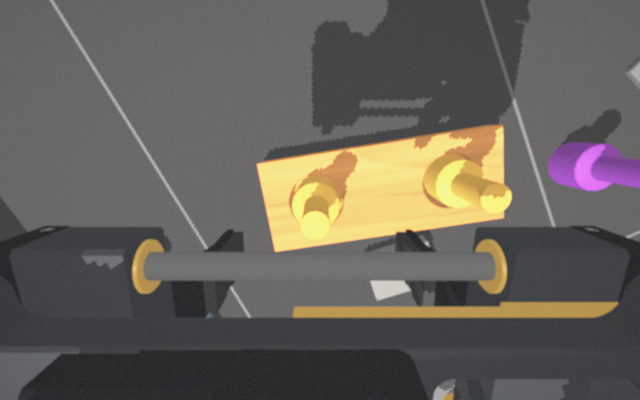

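The left stamp stands upright in its recess again, with its top near (495,195). The right stamp, top near (316,222), is centred between the fingers. Grasping and lifting it.

```bash

python3 -m pendant '[{"dp":[0,0,0.15],"rotation":[0,0,0],"jaw":1},{"dp":[0,0,0.3],"rotation":[0,0,0],"jaw":1},{"dp":[0,0,0.45],"rotation":[0,0,0],"jaw":1},{"dp":[0,0,0.59],"rotation":[0,0,0],"jaw":1},{"dp":[0,0,0.59],"rotation":[0,0,0],"jaw":1}]'
python3 -m pendant '[{"dp":[0,0,0],"rotation":[0,0,0],"jaw":0},{"dp":[0,0,0],"rotation":[0,0,0],"jaw":0},{"dp":[0,0,0],"rotation":[0,0,0],"jaw":0},{"dp":[0,0,0],"rotation":[0,0,0],"jaw":0},{"dp":[0,0,0],"rotation":[0,0,0],"jaw":0},{"dp":[0,0,0],"rotation":[0,0,0],"jaw":0},{"dp":[0,0,0],"rotation":[0,0,0],"jaw":0},{"dp":[0,0,0],"rotation":[0,0,0],"jaw":0}]' 30
python3 -m pendant '[{"dp":[0,0,-0.08],"rotation":[0,0,0],"jaw":0},{"dp":[0,0,-0.16],"rotation":[0,0,0],"jaw":0},{"dp":[0,0,-0.24],"rotation":[0,0,0],"jaw":0},{"dp":[0,0,-0.24],"rotation":[0,0,0],"jaw":0},{"dp":[0,0,-0.24],"rotation":[0,0,0],"jaw":0},{"dp":[0,0,-0.24],"rotation":[0,0,0],"jaw":0},{"dp":[0,0,-0.24],"rotation":[0,0,0],"jaw":0}]'
python3 -m pendant '[{"dp":[0,0,0],"rotation":[0,0,0],"jaw":0},{"dp":[0,0,0],"rotation":[0,0,0],"jaw":0},{"dp":[0,0,0],"rotation":[0,0,0],"jaw":0}]'
```

```text
time: 9.32
ee_pos: [0.5477, -0.2104, 0.0589]
eef_rot: [0.226, 0.974, 0.0, -0.002]
ft_force: [-0.1, -0.7, 0.2]
width: 0.0873
grip_force: 0.0
time: 10.32
ee_pos: [0.5482, -0.2123, 0.0604]
eef_rot: [0.227, 0.974, -0.0, -0.0]
ft_force: [-0.1, -0.9, -0.9]
width: 0.0212
grip_force: 30.0
time: 11.2
ee_pos: [0.5482, -0.2122, 0.0961]
eef_rot: [0.227, 0.974, -0.0, -0.0]
ft_force: [-0.3, -0.6, -3.4]
width: 0.021
grip_force: 30.0
time: 11.58
ee_pos: [0.5484, -0.2122, 0.0965]
eef_rot: [0.227, 0.974, 0.0, -0.0]
ft_force: [0.1, -0.1, -1.7]
width: 0.0213
grip_force: 30.0
```

About 2.5 N, so the left stamp is the heavier one. I'll return the right one and take the left.

```bash

python3 -m pendant '[{"dp":[0,0,0.07],"rotation":[0,0,0],"jaw":0},{"dp":[0,0,0.14],"rotation":[0,0,0],"jaw":0},{"dp":[0,0,0.2],"rotation":[0,0,0],"jaw":0},{"dp":[0,0,0.24],"rotation":[0,0,0],"jaw":0},{"dp":[0,0,0.24],"rotation":[0,0,0],"jaw":0},{"dp":[0,0,0.24],"rotation":[0,0,0],"jaw":0}]'
python3 -m pendant '[{"dp":[0,0,0],"rotation":[0,0,0],"jaw":1},{"dp":[0,0,0],"rotation":[0,0,0],"jaw":1},{"dp":[0,0,0],"rotation":[0,0,0],"jaw":1},{"dp":[0,0,0],"rotation":[0,0,0],"jaw":1},{"dp":[0,0,0],"rotation":[0,0,0],"jaw":1},{"dp":[0,0,0],"rotation":[0,0,0],"jaw":1}]'
python3 -m pendant '[{"dp":[0,0,-0.2],"rotation":[0,0,0],"jaw":1},{"dp":[0,0,-0.45],"rotation":[0,0,0],"jaw":1},{"dp":[0,0,-0.6],"rotation":[0,0,0],"jaw":1},{"dp":[0,0,-0.6],"rotation":[0,0,0],"jaw":1}]'
python3 -m pendant '[{"dp":[0.05,0.3,0],"rotation":[0,0,0],"jaw":1},{"dp":[0.1,0.6,0],"rotation":[0,0,0],"jaw":1},{"dp":[0.14,0.84,0],"rotation":[0,0,0],"jaw":1},{"dp":[0.14,0.84,0],"rotation":[0,0,0],"jaw":1},{"dp":[0.14,0.84,0],"rotation":[0,0,0],"jaw":1}]'
python3 - <<'E'
from bench import camera
from h import *
c=camera("wrist");cv2.imwrite("pics/w3.png",c["image"][:,:,::-1])
E
```

```text
time: 12.32
ee_pos: [0.5484, -0.2122, 0.0604]
eef_rot: [0.227, 0.974, 0.0, 0.0]
ft_force: [-0.4, 0.7, -3.3]
width: 0.0208
grip_force: 30.0
time: 13.08
ee_pos: [0.5484, -0.2122, 0.0605]
eef_rot: [0.227, 0.974, 0.0, -0.0]
ft_force: [-0.2, -1.1, -0.0]
width: 0.0733
grip_force: 0.0
time: 13.58
ee_pos: [0.5494, -0.2126, 0.1522]
eef_rot: [0.227, 0.974, 0.0, 0.002]
ft_force: [-0.5, 0.8, -0.6]
width: 0.0868
grip_force: 0.0
time: 14.2
ee_pos: [0.5846, -0.0907, 0.1496]
eef_rot: [0.227, 0.974, -0.0, -0.001]
ft_force: [-0.2, -1.2, -0.1]
width: 0.0872
grip_force: 0.0
```

View pics/w3.png

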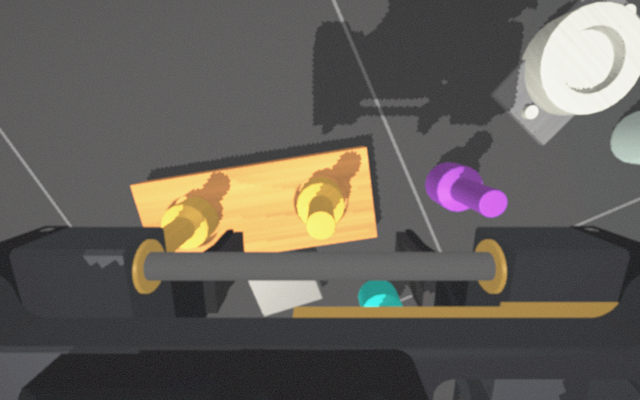

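Both stamps stand upright: the right one at (190,220), and the left one at (320,220) between the fingers.

```bash

python3 -m pendant '[{"dp":[0,0,0.15],"rotation":[0,0,0],"jaw":1},{"dp":[0,0,0.3],"rotation":[0,0,0],"jaw":1},{"dp":[0,0,0.45],"rotation":[0,0,0],"jaw":1},{"dp":[0,0,0.6],"rotation":[0,0,0],"jaw":1},{"dp":[0,0,0.6],"rotation":[0,0,0],"jaw":1}]'
python3 -m pendant '[{"dp":[0,0,0],"rotation":[0,0,0],"jaw":0},{"dp":[0,0,0],"rotation":[0,0,0],"jaw":0},{"dp":[0,0,0],"rotation":[0,0,0],"jaw":0},{"dp":[0,0,0],"rotation":[0,0,0],"jaw":0},{"dp":[0,0,0],"rotation":[0,0,0],"jaw":0},{"dp":[0,0,0],"rotation":[0,0,0],"jaw":0},{"dp":[0,0,0],"rotation":[0,0,0],"jaw":0},{"dp":[0,0,0],"rotation":[0,0,0],"jaw":0}]' 40
python3 -m pendant '[{"dp":[0,0,-0.1],"rotation":[0,0,0],"jaw":0},{"dp":[0,0,-0.3],"rotation":[0,0,0],"jaw":0},{"dp":[0,0,-0.5],"rotation":[0,0,0],"jaw":0},{"dp":[0,0,-0.7],"rotation":[0,0,0],"jaw":0},{"dp":[0,0,-0.9],"rotation":[0,0,0],"jaw":0},{"dp":[0,0,-0.95],"rotation":[0,0,0],"jaw":0},{"dp":[0,0,-0.95],"rotation":[0,0,0],"jaw":0},{"dp":[0,0,-0.95],"rotation":[0,0,0],"jaw":0}]'
```

```text
time: 14.88
ee_pos: [0.5836, -0.0912, 0.059]
eef_rot: [0.228, 0.974, -0.001, -0.002]
ft_force: [-0.0, 0.2, 0.5]
width: 0.0869
grip_force: 0.0
time: 15.88
ee_pos: [0.5852, -0.0899, 0.0605]
eef_rot: [0.227, 0.974, 0.0, -0.0]
ft_force: [-0.5, 0.2, 1.1]
width: 0.0211
grip_force: 40.0
time: 16.88
ee_pos: [0.5845, -0.0897, 0.2015]
eef_rot: [0.227, 0.974, -0.0, -0.001]
ft_force: [-0.6, 0.5, -6.0]
width: 0.021
grip_force: 40.0
```

```bash

python3 -m pendant '[{"dp":[0.1,0.18,0],"rotation":[0,0,0],"jaw":0},{"dp":[0.2,0.38,0],"rotation":[0,0,0],"jaw":0},{"dp":[0.3,0.58,0],"rotation":[0,0,0],"jaw":0},{"dp":[0.41,0.78,0],"rotation":[0,0,0],"jaw":0}]'
python3 -m pendant '[{"dp":[0.1,0.2,0],"rotation":[0,0,0],"jaw":0},{"dp":[0.2,0.4,0],"rotation":[0,0,0],"jaw":0},{"dp":[0.3,0.6,0],"rotation":[0,0,0],"jaw":0},{"dp":[0.38,0.73,0],"rotation":[0,0,0],"jaw":0},{"dp":[0.41,0.78,0],"rotation":[0,0,0],"jaw":0},{"dp":[0.41,0.78,0],"rotation":[0,0,0],"jaw":0},{"dp":[0.41,0.78,0],"rotation":[0,0,0],"jaw":0},{"dp":[0.41,0.78,0],"rotation":[0,0,0],"jaw":0}]'
python3 - <<'E'
from bench import camera
from h import *
for n in("top","side"):
    c=camera(n);np.savez(n+"2.npz",**c)
    cv2.imwrite(f"pics/{n}2.png",c["image"][:,:,::-1])
E
```

```text
time: 17.38
ee_pos: [0.5811, 0.0432, 0.2017]
eef_rot: [0.227, 0.974, -0.0, -0.001]
ft_force: [0.8, 0.6, -6.0]
width: 0.0209
grip_force: 40.0
time: 18.38
ee_pos: [0.5786, 0.1731, 0.2031]
eef_rot: [0.228, 0.974, -0.0, 0.0]
ft_force: [-0.5, -0.4, -6.6]
width: 0.0207
grip_force: 40.0
```

View pics/side2.png

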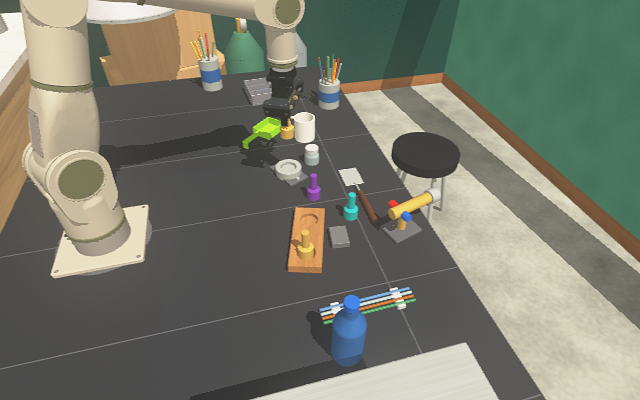

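The heavy stamp hangs at (287,131) above the mould at (288,168), and the light one stands in the right recess at (305,245). Lowering to about 4 cm above the mould.

```bash

python3 -m pendant '[{"dp":[0,0.01,0.12],"rotation":[0,0,0],"jaw":0},{"dp":[0,0.01,0.25],"rotation":[0,0,0],"jaw":0},{"dp":[0,0.01,0.38],"rotation":[0,0,0],"jaw":0},{"dp":[0,0.01,0.5],"rotation":[0,0,0],"jaw":0},{"dp":[0,0.01,0.57],"rotation":[0,0,0],"jaw":0},{"dp":[0,0.01,0.57],"rotation":[0,0,0],"jaw":0},{"dp":[0,0.01,0.57],"rotation":[0,0,0],"jaw":0},{"dp":[0,0.01,0.57],"rotation":[0,0,0],"jaw":0}]'
python3 -m pendant '[{"dp":[0,0,0],"rotation":[0,0,0],"jaw":0},{"dp":[0,0,0],"rotation":[0,0,0],"jaw":0},{"dp":[0,0,0],"rotation":[0,0,0],"jaw":0},{"dp":[0,0,0],"rotation":[0,0,0],"jaw":0}]'
python3 - <<'E'
from bench import camera
from h import *
c=camera("side");W=world(c);H=hsv(c)
cv2.imwrite("pics/side3.png",cv2.resize(c["image"][90:270,220:420],None,fx=3,fy=3,interpolation=cv2.INTER_CUBIC)[:,:,::-1])
m=((H[...,0]>15)&(H[...,0]<28)&(H[...,1]>110)&(W[...,1]>.1)&(W[...,1]<.25)&(W[...,0]>.5)&(W[...,0]<.65));P=W[m];print(len(P),P.min(0),P.max(0),P.mean(0))
E
```

```text
time: 19.48
ee_pos: [0.5795, 0.1759, 0.1184]
eef_rot: [0.227, 0.974, 0.0, 0.001]
ft_force: [1.0, -0.6, -6.1]
width: 0.0208
grip_force: 40.0
time: 19.98
ee_pos: [0.579, 0.1757, 0.1175]
eef_rot: [0.227, 0.974, 0.0, 0.0]
ft_force: [0.1, 0.1, -6.0]
width: 0.0212
grip_force: 40.0
180 [0.56159813 0.11722125 0.07379282] [0.62079262 0.22167025 0.51320202] [0.58333168 0.15971888 0.10987682]
```

View pics/side3.png

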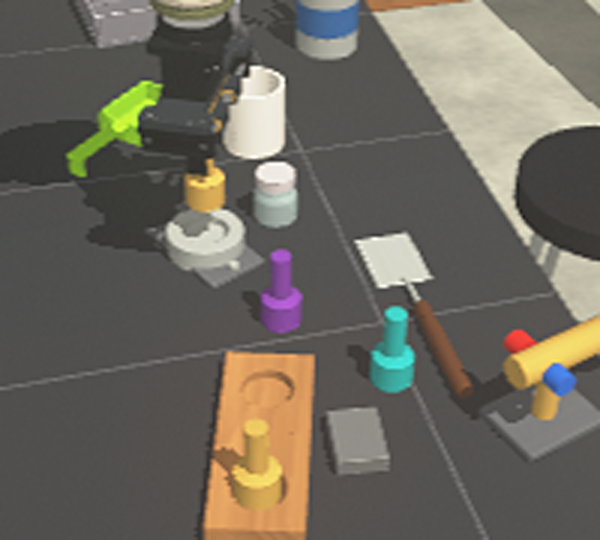

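The crop shows the heavy stamp at (205,190), upright over the mould at (205,237), with its foot about 7 cm above the table. The light stamp stands in the right recess at (257,475). Handing in.

```bash
python3 -c "
from bench import r;print(r.close_job())"
```

```text
the job is handed in; nothing more can be done
None
```

The left-hand stamp was the heavier (about 6.5 N against 2.5 N), and I handed the job in with it held upright and still over the mould, its foot about 4 cm above the top, and the lighter one standing in the right-hand recess; no verdict was returned.

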